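# Flip the drying-board flag from wet to dry

## Robot

A 6-joint arm with a two-finger parallel gripper is mounted at the origin on the work surface. World frame = base frame: x ahead of the robot, y to its left, z up, the work surface at z = 0. Lengths are in m, angles in rad, forces in N, time in s.
With the tool pointing down it reaches from about 0.375 to 0.825 m from the base axis. Payload 5.5 kg.
Tool frame: the origin (TCP) lies midway between the tips of the shut fingers; the grasp point (between the pads) lies manip.grip_depth behind it (manip.grip_depth is the distance from the TCP to the grasp point, in m); z points along the fingers, y is the line along which they close (so a half turn about z gives the same grasp; the last joint's range is limited). The gripper opens to 85 mm and grips with 20 to 120 N. Pads are 22 mm wide; open, the fingers measure 114 mm over their backs; the gripper's body (76 mm by 85 mm) begins 54 mm behind the grasp point. The pads swing forward as they close: fully open they stand 13 mm farther back than shut.
Start: joints at [-1.184, 0.314, -0.047, 1.21, 0, 1.571], TCP at [0.226, -0.556, 0.231] pointing down, gripper open.
Joint ranges: [-2.67, 2.67], [-0.69, 1.73], [-1.03, 1.25], [-2.08, 2.16], [-1.42, 1.45], [-3.14, 3.14]. Speed limits (rad/s): [2.39, 2.39, 3.01, 3.14, 3.14, 3.14].

## Interface

Orientations are given as a unit quaternion [w, x, y, z].
In Python, from station import manip gives the robot as it stands.
- The arm moves only by the tool arm_command, never from a script. Its argument "increments" is a list of rows, each an object of numbers: "dx", "dy", "dz": the shift along the world's x, y, z in units of 0.75 m (1.0 is 0.75 m); "spin": the turn about the world's z in units of pi rad (1.0 is pi rad); "claw": the opening, from 0 (shut) to 1 (fully open). A call has 1 to 10 rows; each row is the pose to reach, as a shift and turn from the pose commanded when the call began, turning the shorter way round; what a row does not reach only later rows make up. A row lasts 1/10 s, in which the tool goes at most 50 mm and 8.59 degrees, less where a joint would pass 70% of its speed; a pose out of reach is approached as far as the arm can. A call with a number of a shift or a turn outside -1 to 1 is refused whole. A call with a gripper value outside its range is refused whole. The fingers move at their own pace and stop on an object; "newtons" is the grip in N (left out, the last holds). Time passes only in rows, so rows that repeat a pose let the fingers close. It gives the time, the measured TCP pose, the force, the opening and the grip force at its end, in the units of the state.
- manip.sense(): the state, without advancing time (a new reading comes with each control period).
- manip.capture(name): name is "scene" or "top" or "wrist"; returns a dict with "img" (420x560x3 uint8, red, green, blue), "vfov" (degrees; the focal length in pixels is half the picture's height over the tangent of half this angle, whatever the lens; pixels are square), "cx", "cy" (the principal point, pixels), "k1" (the pictures are not rectified: a ray, as slopes to the right and down, at radius r is drawn at 1 + k1 r^2 times it, then the intrinsics apply), "world_to_cam" (4x4, takes a point from world to camera coordinates). Camera axes: x right, y up, looking along -z (the intrinsics and any distortion apply to the point x, -y, -z); pixel columns grow to the right and rows downward; lengths in m; the calibration is good to about 2 mm. A picture is of the moment at which its call begins. There is no depth.
- manip.sign_off(): hands the job in; it is judged then, once.
The state is a dict: "t": time; "joint_positions": joint angles; "qvel": joint speeds; "joint_efforts": joint torques, N m; "tool_pos": TCP position; "orientation": TCP orientation; "contact_force": force on the tool from outside, world axes, zero at the start; "torque": the same for the moment, N m; "gripper_width": finger opening in m; "finger_force": force on a finger pad.
Only numpy, scipy, OpenCV 4.12 (cv2) and the standard library are available. Lean on these libraries where they do the work, as an engineer would, in place of code of your own. Each camera call takes 0.05 s, during which the arm holds its last target. There are 200 camera calls.

## Task

The pale bowl on its drying board is bone dry, so turn that board's overhanging flag over: push it up from underneath, over its hinge and down again until it lies flat on the board with the green face up. Push it only, never pinch it between the fingers. Leave the flag in front of the dark wet mug as it is, and do not disturb the bowl, the mug, the glaze jar or the tin.

Things in the scene. Friction and masses are not known exactly. Their poses are not given: they have to be found in the camera images.
- board_bowl: Drying board that carries the pale bowl: plywood, 240 mm deep (its x) by 220 mm wide (its y), 18 mm thick, fixed, top 83 mm above the work surface, on two battens set back 40 mm from its front edge. Origin on the work surface under its centre; x axis from the front edge (robot's side) to the back, z up. Yaw at most 0.25 rad either way.
- board_mug: The other drying board, of the same make, which carries the dark mug; origin and axes alike.
- flag_bowl_pivot (a point): Middle of the flag's hinge line on the bowl's board, 92 mm above the work surface and 6 mm before the middle of the board's front edge. The hinge line runs along the board's y axis; steel bracket ears stand on it 55 mm to either side and reach 7 mm above it. The axes of this point are those of the board.
- flag_bowl (a joint): Angle of the flag on the bowl's board. 0: level, sticking out from the board's front edge towards the robot, orange face up, free air below it down to the work surface; pi/2: upright; pi: turned over, flat on the board, green face up. It starts at 0 to 0.3. The hinge is stiff: the flag stays at whatever angle it is left; about 1 to 2 N at its free edge moves it.
- flag_bowl_edge (a point): Middle of that flag's free edge, half-way through its thickness; moves with it. The flag is a leaf 98 mm wide along the hinge, reaching 86 mm from the hinge line, 80 g, 7 mm thick in all: a 3 mm aluminium core with a 2 mm colour plate on each face, orange and green, 92 mm wide and 70 mm long, leaving 3 mm of bare core at the free edge and sides.
- flag_mug (a joint): Angle of the like flag on the mug's board, also orange face up and at 0 to 0.3 at the start; to be left alone.
- flag_mug_edge (a point): Middle of the free edge of the mug's flag.
- bowl_mid (a point): Centre, half-way up, of the loose pale unfired bowl, 100 mm across and 58 mm high, standing on the back half of its board, clear of where the flag comes down.
- mug_mid (a point): Centre, half-way up, of the loose dark grey-brown wet mug, body 80 mm across and 92 mm high, on the back half of the other board.
- glaze_jar_mid (a point): Centre, half-way up, of a loose pink glaze jar with white lid, 68 mm across, 105 mm high, on the table to the left of both boards.
- tin_mid (a point): Centre, half-way up, of a loose green tin, 66 mm across, 110 mm high, on the table to the right of both boards.

How it is judged:
At the end, for the whole second after the job is handed in: The bowl's flag lies green face up on its board, within 0.14 rad of flat; the mug's flag is still orange side up and sticking out; bowl and mug are within 12 mm, glaze jar and tin within 15 mm, of where they started (value of joint flag_bowl above 3 rad and value of joint flag_mug below 0.5 rad and distance of each of bowl_mid, mug_mid from where it was at the start of the episode below 0.012 m and distance of each of glaze_jar_mid, tin_mid from where it was at the start of the episode below 0.015 m); the robot touches nothing.
It fails at once if the flag is pinched: the fingers press on both of its faces at once (contact force between the fingers and flag_bowl_c4 above 0.7 N and contact force between the fingers and flag_bowl_c5 above 0.7 N).
It fails at once if the mug's flag is moved by more than 15 mm at its edge (distance of flag_mug_edge from where it was at the start of the episode above 0.015 m).
It fails at once if the bowl or the mug is shifted or lifted by more than 12 mm (distance of any of bowl_mid, mug_mid from where it was at the start of the episode above 0.012 m).
It fails at once if the glaze jar or the tin is shifted or lifted by more than 15 mm (distance of any of glaze_jar_mid, tin_mid from where it was at the start of the episode above 0.015 m).
It also fails if it takes over 45 s, if anything falls off the work surface, if the arm or the gripper's body presses on something with over 40 N, if the wrist force passes 120 N, or if a joint passes its speed limit or range.

## Working session

There is one attempt and no reset: what is moved stays moved. The work goes in short steps, Python scripts to look and compute and a tool call to move; the robot and the scene stay as the last step left them, time stands still between calls to the robot, and variables do not carry over. Pictures are saved under pics/ and viewed, at most 10 in all, crops included, and the job is handed in when it is done.

Besides the shell and the picture viewer there is one more tool, called after "Call:" as name(argument=value, ...) on one line, values as JSON. arm_command: Moves the arm, as the interface text tells. Its arguments: {"type":"object","properties":{"increments":{"type":"array","items":{"type":"object","properties":{"dx":{"type":"number","minimum":-1,"maximum":1},"dy":{"type":"number","minimum":-1,"maximum":1},"dz":{"type":"number","minimum":-1,"maximum":1},"spin":{"type":"number","minimum":-1,"maximum":1},"claw":{"type":"number"}}}},"newtons":{"type":"number"}},"required":["increments"]}

```bash
mkdir -p pics; ls; cat > h.py <<'E'
import numpy as np, cv2
from station import manip
def K(c):
    h,w=c["img"].shape[:2]; f=h/2/np.tan(np.radians(c["vfov"])/2)
    return np.array([[f,0,c["cx"]],[0,f,c["cy"]],[0,0,1.]]), np.array([c["k1"],0,0,0,0.])
def ray(c,px):
    k,d=K(c); s=cv2.undistortPoints(np.array([[px]],float),k,d)[0,0]
    M=np.array(c["world_to_cam"]); R=M[:3,:3]; o=-R.T@M[:3,3]
    return o, R.T@np.array([s[0],-s[1],-1.])
def onz(c,px,z):
    o,d=ray(c,px); return o+d*(z-o[2])/d[2]
def proj(c,p):
    k,d=K(c); M=np.array(c["world_to_cam"]); q=M[:3,:3]@np.array(p)+M[:3,3]
    return cv2.projectPoints(np.array([[q[0],-q[1],-q[2]]]),np.zeros(3),np.zeros(3),k,d)[0][0,0]
def save(c,n): cv2.imwrite("pics/"+n,c["img"][:,:,::-1])
E
python3 - <<'E'
from h import *
import pickle
for n in("scene","top","wrist"):
    c=manip.capture(n); save(c,n+"0.png"); pickle.dump(c,open(n+"0.pkl","wb"))
print(manip.sense(), manip.grip_depth)
E
```

```text
pics
{'t': 0.15, 'joint_positions': array([-1.18398589e+00,  3.14070884e-01, -4.78259863e-02,  1.21018351e+00,
        2.22040840e-05,  1.57077284e+00]), 'qvel': array([ 0.00020757, -0.00256476,  0.00457654,  0.00045556, -0.00167877,
       -0.00106667]), 'joint_efforts': array([-8.35475639e-04, -5.40046334e+01,  3.40058148e+01,  1.33369569e-02,
       -1.35187537e-05,  7.48730486e-06]), 'tool_pos': array([ 0.22618841, -0.55527401,  0.2306385 ]), 'orientation': array([-6.32193487e-04,  9.81352979e-01,  1.92213209e-01, -1.12496553e-04]), 'contact_force': array([-0.45225143, -0.38106242, -0.06799317]), 'torque': array([ 0.03162285, -0.03706458, -0.0070982 ]), 'finger_force': 0.0, 'gripper_width': 0.08546250191694056} 0.0187
```

View pics/scene0.png

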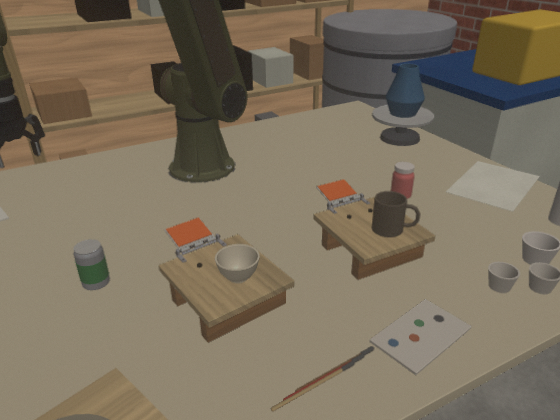

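View pics/top0.png

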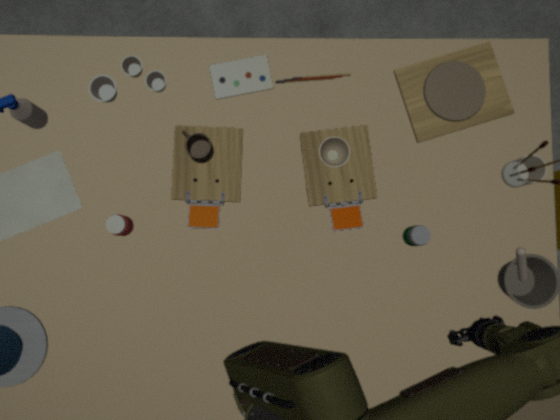

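The scene view shows the bowl's board at about (225,280), with its orange flag at (190,232). The mug's board is at (372,230), with its flag at (338,190). In the top view the bowl's flag is at (347,217), the mug's flag at (204,216), the tin at (417,235) and the jar at (119,225).

```bash
cat > m.py <<'E'
from h import *
import pickle
def blobs(c):
    hsv=cv2.cvtColor(c["img"],cv2.COLOR_RGB2HSV)
    m=cv2.inRange(hsv,(3,190,120),(16,255,255))
    cs,_=cv2.findContours(m,cv2.RETR_EXTERNAL,cv2.CHAIN_APPROX_NONE)
    return [x for x in cs if cv2.contourArea(x)>150]
def quad(c): # min enclosing quad corners
    _,q=cv2.minEnclosingTriangle(c),None
    q=cv2.approxPolyN(c,4,-1,True) if hasattr(cv2,"approxPolyN") else cv2.boxPoints(cv2.minAreaRect(c))
    return q.reshape(-1,2)
def tri(c1,p1,c2,p2):
    o1,d1=ray(c1,p1);o2,d2=ray(c2,p2);d1/=np.linalg.norm(d1);d2/=np.linalg.norm(d2)
    t=np.linalg.lstsq(np.c_[d1,-d2],o2-o1,rcond=None)[0]
    a,b=o1+t[0]*d1,o2+t[1]*d2
    return (a+b)/2,np.linalg.norm(a-b)
E
python3 - <<'E'
from m import *
S,T=[pickle.load(open(n+"0.pkl","rb")) for n in("scene","top")]
np.set_printoptions(precision=4,suppress=True)
for n,c in(("S",S),("T",T)):
    for b in blobs(c):
        q=quad(b); print(n,cv2.contourArea(b),b.reshape(-1,2).mean(0))
        w=[onz(c,p,.1) for p in q]
        for p,x in zip(q,w): print("   ",p,x)
# board front edge in top view: wood mask
for nm,px in(("tin",(417,235)),("jar",(119,225))): print(nm,onz(T,px,.11))
print("bowl",onz(T,(334,152),.141),"mug",onz(T,(199,148),.175))
for p in [(304,207),(376,199),(301,132),(368,126),(172,202),(241,204),(177,125),(243,129)]: print(p,onz(T,p,.083))
E
```

```text
Traceback (most recent call last):
  File "m.py", line 10, in quad
    q=cv2.approxPolyN(c,4,-1,True) if hasattr(cv2,"approxPolyN") else cv2.boxPoints(cv2.minAreaRect(c))
      ~~~~~~~~~~~~~~~^^^^^^^^^^^^^
cv2.error: OpenCV(4.12.0) :-1: error: (-5:Bad argument) in function 'approxPolyN'
> Overload resolution failed:
>  - Argument 'epsilon_percentage' must be float, not bool
>  - Argument 'epsilon_percentage' must be float, not bool
```

```bash
python3 - <<'E'
s=open("m.py").read()
a=s.index("def quad"); b=s.index("def tri")
s=s[:a]+"def quad(c): return cv2.approxPolyN(c,4).reshape(-1,2)\n"+s[b:]
open("m.py","w").write(s)
E
cat > r.py <<'E'
from m import *
S,T=[pickle.load(open(n+"0.pkl","rb")) for n in("scene","top")]
np.set_printoptions(precision=4,suppress=True)
for n,c in(("S",S),("T",T)):
    for b in blobs(c):
        q=quad(b); print(n,cv2.contourArea(b))
        for p in q: print("   ",p,onz(c,p,.1))
for nm,px in(("tin",(417,235)),("jar",(119,225))): print(nm,onz(T,px,.11))
print("bowl",onz(T,(334,152),.141),"mug",onz(T,(199,148),.175))
for p in [(304,207),(376,199),(301,132),(368,126),(172,202),(241,204),(177,125),(243,129)]: print(p,onz(T,p,.083))
k=lambda im,x,y,w,h:cv2.resize(im[y:y+h,x:x+w,::-1],None,fx=4,fy=4,interpolation=2)
cv2.imwrite("pics/crop1.png",np.hstack([k(T["img"],290,120,100,120),k(S["img"],145,210,100,120)]))
E
python3 r.py
```

```text
T 492.0
    [362 225] [ 0.5207 -0.2902  0.1   ]
    [334 229] [ 0.5078 -0.2017  0.1   ]
    [331 209] [ 0.5711 -0.1927  0.1   ]
    [358 206] [ 0.5809 -0.2783  0.1   ]
T 472.5
    [218 207] [0.5765 0.1644 0.1   ]
    [216 226] [0.5165 0.1701 0.1   ]
    [190 225] [0.5194 0.2517 0.1   ]
    [190 206] [0.5794 0.2526 0.1   ]
tin [ 0.4894 -0.4599  0.11  ]
jar [0.5186 0.4705 0.11  ]
bowl [ 0.7459 -0.1984  0.141 ] mug [0.7502 0.2175 0.175 ]
(304, 207) [ 0.5787 -0.1085  0.083 ]
(376, 199) [ 0.605  -0.3391  0.083 ]
(301, 132) [ 0.822  -0.0997  0.083 ]
(368, 126) [ 0.8424 -0.3166  0.083 ]
(172, 202) [0.5935 0.3123 0.083 ]
(241, 204) [0.5878 0.0927 0.083 ]
(177, 125) [0.8429 0.3004 0.083 ]
(243, 129) [0.831  0.0878 0.083 ]
```

View pics/crop1.png

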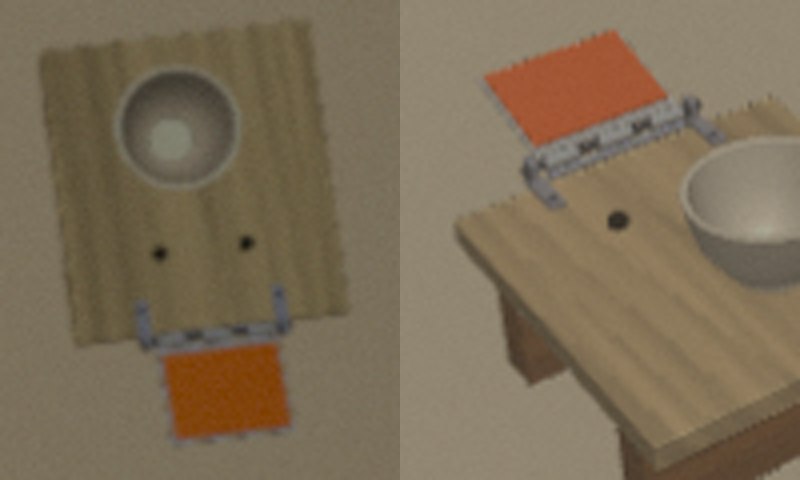

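The crop shows the bowl flag's four orange corners, the two bracket ears and the board's corners clearly in both views. The flag is almost level. I'll triangulate it.

```bash
cat > r2.py <<'E'
from m import *
S,T=[pickle.load(open(n+"0.pkl","rb")) for n in("scene","top")]
np.set_printoptions(precision=4,suppress=True)
tp=lambda u,v:np.array([290+(u+.5)/4-.5,120+(v+.5)/4-.5])
sp=lambda u,v:np.array([145+(u-400+.5)/4-.5,210+(v+.5)/4-.5])
P={}
for n,a,b in(("freeL",(176,438),(617,30)),("freeR",(292,424),(485,75)),("hinL",(164,353),(668,97)),("hinR",(279,343),(537,147)),("earL",(148,341),(692,104)),("earR",(285,323),(536,168)),("holeR",(246,243),(618,220))):
    x,e=tri(T,tp(*a),S,sp(*b)); P[n]=x; print(n,x,e)
C={n:onz(T,tp(*p),.083) for n,p in dict(BL=(40,50),BR=(310,20),FR=(348,315),FL=(78,345)).items()}
for n in C: print(n,C[n])
ax=(C["BL"]-C["FL"]+C["BR"]-C["FR"])/2; ay=(C["BL"]-C["BR"]+C["FL"]-C["FR"])/2
print("sizes",np.linalg.norm(ax),np.linalg.norm(ay),"yaw",np.arctan2(ax[1],ax[0]),np.arctan2(-ay[0],ay[1]),"centre",sum(C.values())/4)
f=(P["freeL"]+P["freeR"])/2; h=(P["hinL"]+P["hinR"])/2; d=f-h
print("free",f,"hin",h,"len",np.linalg.norm(d),"yaw",np.arctan2(-d[1],-d[0]),"tilt",np.arctan2(d[2],np.hypot(*d[:2])))
w=P["freeL"]-P["freeR"]; print("w",np.linalg.norm(w),"yaw",np.arctan2(-w[0],w[1]))
print("pivot est from flag", h-d/np.linalg.norm(d)*.013)
E
python3 r2.py
```

```text
freeL [ 0.5073 -0.1975  0.1135] 0.002734566311711056
freeR [ 0.5183 -0.2886  0.1142] 0.0019815503879623015
hinL [ 0.5752 -0.1909  0.0978] 0.001929522363611362
hinR [ 0.5839 -0.2812  0.0963] 0.004406682953960025
earL [ 0.585  -0.1789  0.0941] 0.0015953657792220843
earR [ 0.6    -0.2873  0.0928] 0.003333402556590467
holeR [ 0.6647 -0.2595  0.0853] 0.0005917616575968133
BL [ 0.8216 -0.0952  0.083 ]
BR [ 0.8469 -0.3138  0.083 ]
FR [ 0.607  -0.3411  0.083 ]
FL [ 0.5823 -0.1249  0.083 ]
sizes 0.2412539329951125 0.21884336959246106 yaw 0.11849869949944083 0.11450496037705117 centre [ 0.7145 -0.2188  0.083 ]
free [ 0.5128 -0.243   0.1139] hin [ 0.5796 -0.2361  0.0971] len 0.06917788349891758 yaw 0.10372521589367702 tilt 0.24568067716423214
w 0.09174818327092503 yaw 0.11999104063430992
pivot est from flag [ 0.5921 -0.2348  0.0939]
```

The two methods agree. The board's yaw is about 0.117, the pivot is near (0.589, -0.2335, 0.092), and the flag stands at about 0.24 rad, so its free edge is near (0.5065, -0.243, 0.112). I'll shut the fingers and move to a standoff in front of the free edge.

Call:
arm_command(increments=[{"dx":0.306,"dy":0.408,"dz":0,"spin":-0.086,"claw":0},{"dx":0.306,"dy":0.408,"dz":0,"spin":-0.086,"claw":0},{"dx":0.306,"dy":0.408,"dz":0,"spin":-0.086,"claw":0},{"dx":0.306,"dy":0.408,"dz":0,"spin":-0.086,"claw":0},{"dx":0.306,"dy":0.408,"dz":0,"spin":-0.086,"claw":0},{"dx":0.306,"dy":0.408,"dz":0,"spin":-0.086,"claw":0},{"dx":0.306,"dy":0.408,"dz":0,"spin":-0.086,"claw":0},{"dx":0.306,"dy":0.408,"dz":0,"spin":-0.086,"claw":0},{"dx":0.306,"dy":0.408,"dz":0,"spin":-0.086,"claw":0},{"dx":0.306,"dy":0.408,"dz":0,"spin":-0.086,"claw":0}])

```text
t: 1.15
tool_pos: [0.4559, -0.2491, 0.2311]
orientation: [0.0, 0.998, 0.059, -0.0]
contact_force: [-1.1, -0.8, -0.1]
gripper_width: 0.0003
finger_force: 0.0
```

Call:
arm_command(increments=[{"dz":-0.06},{"dz":-0.12},{"dz":-0.181},{"dz":-0.181},{"dz":-0.181},{"dz":-0.181}])

```text
invalid input at $.increments[0]: expected keys dx, dy, dz, spin, claw
```

```bash
python3 - <<'E'
from m import *
W=manip.capture("wrist"); S=manip.capture("scene")
cv2.imwrite("pics/w1.png",np.hstack([cv2.resize(W["img"],(400,300)),cv2.resize(S["img"][170:305,120:300],(400,300))])[:,:,::-1])
s=manip.sense();print(s["tool_pos"],s["contact_force"])
E
```

```text
[ 0.45523536 -0.25025275  0.23108909] [ 0.53593098 -0.40332364  0.6814436 ]
```

View pics/w1.png

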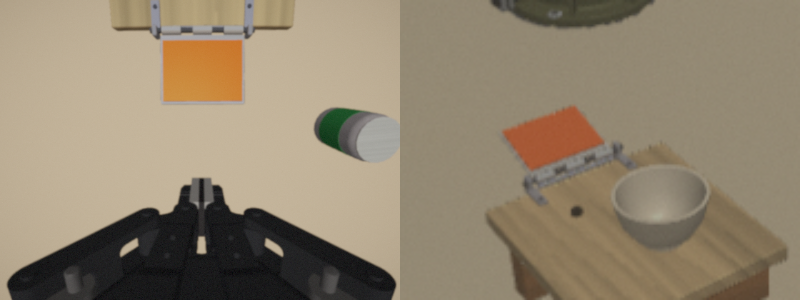

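The move was refused because every row needs all five keys. The wrist view shows the shut fingers at (200,190), centred on the flag at (202,72) and square to it. Now I'll go down.

Call:
arm_command(increments=[{"dx":0,"dy":0,"dz":-0.06,"spin":0,"claw":0},{"dx":0,"dy":0,"dz":-0.12,"spin":0,"claw":0},{"dx":0,"dy":0,"dz":-0.181,"spin":0,"claw":0},{"dx":0,"dy":0,"dz":-0.181,"spin":0,"claw":0},{"dx":0,"dy":0,"dz":-0.181,"spin":0,"claw":0},{"dx":0.033,"dy":0.004,"dz":-0.181,"spin":0,"claw":0},{"dx":0.04,"dy":0.005,"dz":-0.181,"spin":0,"claw":0},{"dx":0.046,"dy":0.0055,"dz":-0.181,"spin":0,"claw":0},{"dx":0.046,"dy":0.0055,"dz":-0.181,"spin":0,"claw":0}])

```text
t: 2.15
tool_pos: [0.4913, -0.2462, 0.0971]
orientation: [0.001, 0.998, 0.058, 0.001]
contact_force: [-1.1, -0.0, 0.4]
gripper_width: 0.0001
finger_force: 0.0
```

Call:
arm_command(increments=[{"dx":0.003,"dy":0.0004,"dz":0,"spin":0,"claw":0},{"dx":0.005,"dy":0.0006,"dz":0,"spin":0,"claw":0},{"dx":0.005,"dy":0.0006,"dz":0,"spin":0,"claw":0}])

```text
t: 2.45
tool_pos: [0.494, -0.2451, 0.0957]
orientation: [0.0, 0.998, 0.058, 0.0]
contact_force: [0.3, 0.4, 0.6]
gripper_width: -0.0002
finger_force: 0.0
```

Call:
arm_command(increments=[{"dx":0.002,"dy":0.0002,"dz":0,"spin":0,"claw":0},{"dx":0.003,"dy":0.0003,"dz":0,"spin":0,"claw":0},{"dx":0.003,"dy":0.0003,"dz":0,"spin":0,"claw":0}])

```text
t: 2.75
tool_pos: [0.4962, -0.2448, 0.0954]
orientation: [-0.0, 0.998, 0.058, -0.0]
contact_force: [-0.4, -0.3, 0.2]
gripper_width: 0.0002
finger_force: 0.2
```

Call:
arm_command(increments=[{"dx":0.002,"dy":0.0002,"dz":0,"spin":0,"claw":0},{"dx":0.003,"dy":0.0003,"dz":0,"spin":0,"claw":0},{"dx":0.003,"dy":0.0003,"dz":0,"spin":0,"claw":0}])

```text
t: 3.05
tool_pos: [0.4963, -0.2447, 0.0949]
orientation: [0.0, 0.998, 0.058, -0.002]
contact_force: [-6.5, -1.3, 1.5]
gripper_width: -0.0001
finger_force: 3.2
```

Call:
arm_command(increments=[{"dx":0.002,"dy":0.0002,"dz":0,"spin":0,"claw":0},{"dx":0.002,"dy":0.0002,"dz":0,"spin":0,"claw":0}])

```text
t: 3.25
tool_pos: [0.4964, -0.2447, 0.0945]
orientation: [0.0, 0.998, 0.058, -0.004]
contact_force: [-9.3, -2.3, 1.8]
gripper_width: 0.0002
finger_force: 5.0
```

```bash
python3 - <<'E'
from m import *
W=manip.capture("wrist"); S=manip.capture("scene")
cv2.imwrite("pics/w2.png",np.hstack([cv2.resize(W["img"],(400,300)),cv2.resize(S["img"][170:275,130:270],(400,300))])[:,:,::-1])
s=manip.sense();print(s["tool_pos"],s["contact_force"])
E
```

```text
[ 0.49631969 -0.2447301   0.09446488] [-10.44322013  -2.85944458   2.32124532]
```

View pics/w2.png

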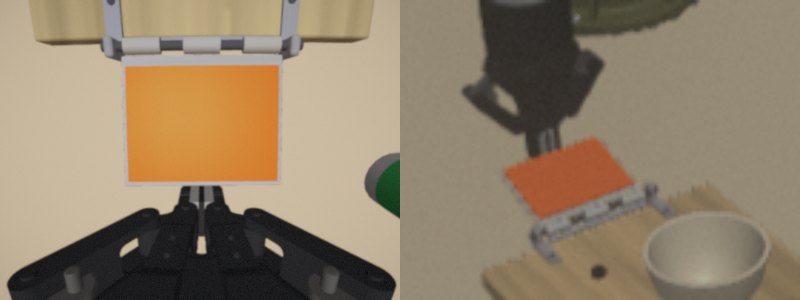

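Contact is firm, with the finger against the middle of the free edge at (202,187) in the wrist half. I'll lift along the edge's arc, using friction and the inward push.

Call:
arm_command(increments=[{"dx":0.001,"dy":0.0001,"dz":0.003,"spin":0,"claw":0},{"dx":0.002,"dy":0.0002,"dz":0.006,"spin":0,"claw":0},{"dx":0.0035,"dy":0.0004,"dz":0.009,"spin":0,"claw":0},{"dx":0.0045,"dy":0.0005,"dz":0.012,"spin":0,"claw":0},{"dx":0.0045,"dy":0.0005,"dz":0.012,"spin":0,"claw":0}])

```text
t: 3.85
tool_pos: [0.4988, -0.2444, 0.1035]
orientation: [0.0, 0.998, 0.058, -0.004]
contact_force: [-13.0, -3.3, 4.8]
gripper_width: 0.0002
finger_force: 6.5
```

```bash
python3 - <<'E'
from m import *
S=manip.capture("scene")
k,_=K(S)
m=cv2.inRange(cv2.cvtColor(S["img"],cv2.COLOR_RGB2HSV),(3,150,100),(16,255,255))
cs,_=cv2.findContours(m,cv2.RETR_EXTERNAL,cv2.CHAIN_APPROX_NONE)
for c in cs:
    if cv2.contourArea(c)>100: print(cv2.contourArea(c),quad(c).tolist())
s=manip.sense();print(s["tool_pos"],s["contact_force"])
E
```

```text
695.0 [[211, 233], [179, 245], [166, 226], [198, 215]]
405.0 [[356, 193], [329, 200], [317, 186], [344, 179]]
[ 0.49880616 -0.24443153  0.1034766 ] [-13.22622098  -2.31848942   3.65104081]
```

The edge advanced along its arc with the finger, so it is sticking. I'll continue.

Call:
arm_command(increments=[{"dx":0.001,"dy":0.0001,"dz":0.003,"spin":0,"claw":0},{"dx":0.0025,"dy":0.0003,"dz":0.007,"spin":0,"claw":0},{"dx":0.004,"dy":0.0005,"dz":0.011,"spin":0,"claw":0},{"dx":0.0065,"dy":0.0007,"dz":0.0155,"spin":0,"claw":0},{"dx":0.0095,"dy":0.0011,"dz":0.02,"spin":0,"claw":0},{"dx":0.0125,"dy":0.0014,"dz":0.025,"spin":0,"claw":0},{"dx":0.0165,"dy":0.0019,"dz":0.03,"spin":0,"claw":0},{"dx":0.0165,"dy":0.0019,"dz":0.03,"spin":0,"claw":0}])

```text
t: 4.7
tool_pos: [0.5109, -0.243, 0.127]
orientation: [0.0, 0.998, 0.058, -0.005]
contact_force: [-17.2, -1.9, 12.9]
gripper_width: 0.0002
finger_force: 8.6
```

```bash
cat > f.py <<'E'
from m import *
S=manip.capture("scene")
m=cv2.inRange(cv2.cvtColor(S["img"],cv2.COLOR_RGB2HSV),(3,150,80),(16,255,255))
cs,_=cv2.findContours(m,cv2.RETR_EXTERNAL,cv2.CHAIN_APPROX_NONE)
ex=np.array([.993,.117,0]);ey=np.array([-.117,.993,0]);pv=np.array([.5894,-.2335,.092])
for c in cs:
    if cv2.contourArea(c)>100: print(cv2.contourArea(c),quad(c).tolist())
for th in np.arange(.2,1.7,.15):
    u=-ex*np.cos(th)+np.array([0,0,np.sin(th)]); n=ex*np.sin(th)+np.array([0,0,np.cos(th)])
    print(round(th,2),[proj(S,pv+.083*u+.0035*n+s*.046*ey).round(0).tolist() for s in(1,-1)])
s=manip.sense();print(s["tool_pos"],s["contact_force"])
E
python3 f.py
```

```text
818.5 [[211, 233], [179, 245], [168, 221], [200, 210]]
404.0 [[356, 193], [329, 200], [317, 186], [344, 179]]
0.2 [[198.0, 217.0], [165.0, 228.0]]
0.35 [[198.0, 214.0], [165.0, 225.0]]
0.5 [[199.0, 211.0], [166.0, 222.0]]
0.65 [[200.0, 209.0], [166.0, 220.0]]
0.8 [[201.0, 207.0], [167.0, 218.0]]
0.95 [[203.0, 206.0], [169.0, 217.0]]
1.1 [[205.0, 206.0], [170.0, 217.0]]
1.25 [[207.0, 206.0], [172.0, 218.0]]
1.4 [[209.0, 207.0], [174.0, 219.0]]
1.55 [[212.0, 209.0], [177.0, 221.0]]
[ 0.51081809 -0.24302348  0.12691638] [-17.18014792  -0.87352511  12.88101098]
```

The flag is at about 0.6 rad, and the force is mostly radial compression. I'll continue up the arc and ease off that preload.

Call:
arm_command(increments=[{"dx":0.002,"dy":0.0002,"dz":0.005,"spin":0,"claw":0},{"dx":0.006,"dy":0.0007,"dz":0.011,"spin":0,"claw":0},{"dx":0.012,"dy":0.0014,"dz":0.0175,"spin":0,"claw":0},{"dx":0.018,"dy":0.0021,"dz":0.023,"spin":0,"claw":0},{"dx":0.0235,"dy":0.0027,"dz":0.0275,"spin":0,"claw":0},{"dx":0.029,"dy":0.0034,"dz":0.0315,"spin":0,"claw":0},{"dx":0.029,"dy":0.0034,"dz":0.0315,"spin":0,"claw":0}])

```text
t: 5.45
tool_pos: [0.5385, -0.2401, 0.151]
orientation: [0.0, 0.998, 0.058, 0.001]
contact_force: [-1.1, 0.4, 0.1]
gripper_width: -0.0003
finger_force: 0.2
```

```bash
python3 f.py
```

```text
905.0 [[213, 232], [180, 245], [171, 218], [204, 207]]
406.0 [[356, 193], [329, 200], [317, 186], [344, 179]]
0.2 [[198.0, 217.0], [165.0, 228.0]]
0.35 [[198.0, 214.0], [165.0, 225.0]]
0.5 [[199.0, 211.0], [166.0, 222.0]]
0.65 [[200.0, 209.0], [166.0, 220.0]]
0.8 [[201.0, 207.0], [167.0, 218.0]]
0.95 [[203.0, 206.0], [169.0, 217.0]]
1.1 [[205.0, 206.0], [170.0, 217.0]]
1.25 [[207.0, 206.0], [172.0, 218.0]]
1.4 [[209.0, 207.0], [174.0, 219.0]]
1.55 [[212.0, 209.0], [177.0, 221.0]]
[ 0.53840668 -0.24014622  0.15073837] [ 0.04084184 -1.4517028   0.12288798]
```

The flag is at about 1.05 rad with little force. Now I'll push forward over the top.

Call:
arm_command(increments=[{"dx":0.0132,"dy":0.0016,"dz":0.002,"spin":0,"claw":0},{"dx":0.0265,"dy":0.0031,"dz":0.002,"spin":0,"claw":0},{"dx":0.0397,"dy":0.0047,"dz":0.0,"spin":0,"claw":0},{"dx":0.053,"dy":0.0062,"dz":0,"spin":0,"claw":0},{"dx":0.066,"dy":0.0078,"dz":0,"spin":0,"claw":0},{"dx":0.0794,"dy":0.0094,"dz":0,"spin":0,"claw":0},{"dx":0.091,"dy":0.0107,"dz":-0.001,"spin":0,"claw":0},{"dx":0.102,"dy":0.012,"dz":-0.003,"spin":0,"claw":0},{"dx":0.1125,"dy":0.0133,"dz":-0.005,"spin":0,"claw":0},{"dx":0.1125,"dy":0.0133,"dz":-0.005,"spin":0,"claw":0}])

```text
t: 6.5
tool_pos: [0.6231, -0.2299, 0.1466]
orientation: [-0.0, 0.998, 0.059, 0.0]
contact_force: [0.4, 0.7, 0.5]
gripper_width: -0.0001
finger_force: 0.0
```

```bash
python3 - <<'E'
from m import *
W=manip.capture("wrist"); S=manip.capture("scene")
cv2.imwrite("pics/w3.png",np.hstack([cv2.resize(W["img"],(400,300)),cv2.resize(S["img"][170:275,130:270],(400,300))])[:,:,::-1])
s=manip.sense();print(s["tool_pos"],s["contact_force"])
E
```

```text
[ 0.62220511 -0.23009969  0.14687263] [ 0.28673579 -0.32100331 -0.0389664 ]
```

View pics/w3.png

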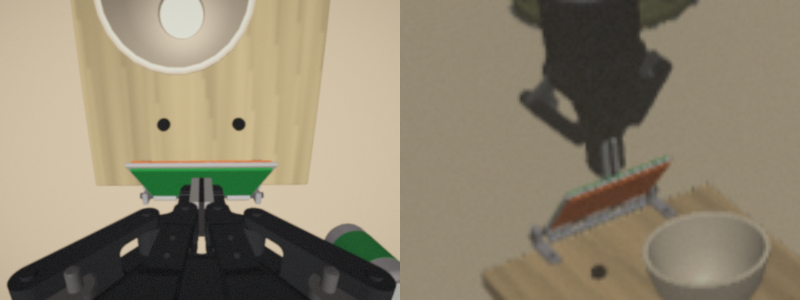

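The flag is past vertical, with the finger tip on the green face at (200,180) in the wrist half. The bowl is clear. I'll continue forward and down.

Call:
arm_command(increments=[{"dx":0.01,"dy":0.0012,"dz":-0.008,"spin":0,"claw":0},{"dx":0.0199,"dy":0.0023,"dz":-0.016,"spin":0,"claw":0},{"dx":0.022,"dy":0.0026,"dz":-0.026,"spin":0,"claw":0},{"dx":0.022,"dy":0.0026,"dz":-0.036,"spin":0,"claw":0},{"dx":0.022,"dy":0.0026,"dz":-0.046,"spin":0,"claw":0},{"dx":0.022,"dy":0.0026,"dz":-0.056,"spin":0,"claw":0},{"dx":0.022,"dy":0.0026,"dz":-0.062,"spin":0,"claw":0},{"dx":0.022,"dy":0.0026,"dz":-0.062,"spin":0,"claw":0}])

```text
t: 7.4
tool_pos: [0.6377, -0.228, 0.0993]
orientation: [-0.0, 0.998, 0.058, -0.001]
contact_force: [-0.1, -0.9, 0.0]
gripper_width: -0.0002
finger_force: 0.0
```

Call:
arm_command(increments=[{"dx":0,"dy":0,"dz":-0.003,"spin":0,"claw":0},{"dx":0,"dy":0,"dz":-0.006,"spin":0,"claw":0},{"dx":0,"dy":0,"dz":-0.006,"spin":0,"claw":0}])

```text
t: 7.7
tool_pos: [0.6384, -0.2283, 0.0958]
orientation: [0.0, 0.998, 0.058, 0.0]
contact_force: [-0.4, -0.4, -0.4]
gripper_width: 0.0002
finger_force: 0.0
```

Call:
arm_command(increments=[{"dx":0,"dy":0,"dz":-0.002,"spin":0,"claw":0},{"dx":0,"dy":0,"dz":-0.004,"spin":0,"claw":0},{"dx":0,"dy":0,"dz":-0.004,"spin":0,"claw":0}])

```text
t: 8.0
tool_pos: [0.6386, -0.2283, 0.0954]
orientation: [0.0, 0.998, 0.058, 0.001]
contact_force: [-5.8, 1.1, 13.9]
gripper_width: -0.0003
finger_force: 7.1
```

```bash
python3 - <<'E'
from m import *
W=manip.capture("wrist"); S=manip.capture("scene")
cv2.imwrite("pics/w4.png",np.hstack([cv2.resize(W["img"],(400,300)),cv2.resize(S["img"][170:275,130:270],(400,300))])[:,:,::-1])
s=manip.sense();print(s["t"],s["tool_pos"],s["contact_force"])
E
```

```text
8.1 [ 0.63865298 -0.22834572  0.09543615] [-5.64960046  1.42726791 14.83247715]
```

View pics/w4.png

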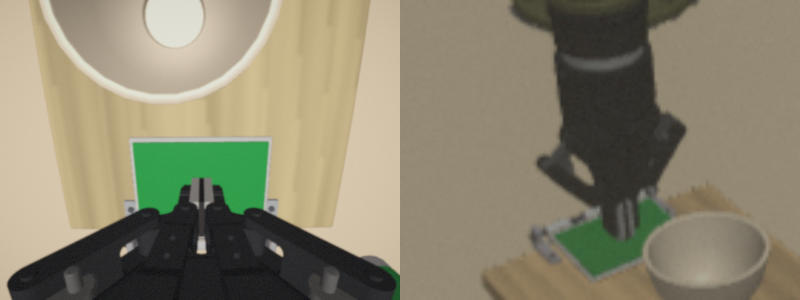

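The flag lies flat with the green face up, and the tip presses on it at z 0.0954 with about 14 N. Next I'll lift straight up and check the result.

Call:
arm_command(increments=[{"dx":0,"dy":0,"dz":0.02,"spin":0,"claw":0},{"dx":0,"dy":0,"dz":0.07,"spin":0,"claw":0},{"dx":0,"dy":0,"dz":0.13,"spin":0,"claw":0},{"dx":0,"dy":0,"dz":0.2,"spin":0,"claw":0},{"dx":-0.06,"dy":0,"dz":0.2,"spin":0,"claw":0},{"dx":-0.12,"dy":0,"dz":0.2,"spin":0,"claw":0},{"dx":-0.18,"dy":0,"dz":0.2,"spin":0,"claw":0},{"dx":-0.18,"dy":0,"dz":0.2,"spin":0,"claw":0},{"dx":-0.18,"dy":0,"dz":0.2,"spin":0,"claw":0}])

```text
t: 9.0
tool_pos: [0.5031, -0.2284, 0.2441]
orientation: [0.0, 0.998, 0.058, 0.001]
contact_force: [0.1, -0.4, -0.7]
gripper_width: -0.0002
finger_force: 0.0
```

```bash
python3 - <<'E'
from m import *
S=manip.capture("scene");T=manip.capture("top");W=manip.capture("wrist")
S0=pickle.load(open("scene0.pkl","rb"))
cv2.imwrite("pics/w5.png",np.hstack([cv2.resize(W["img"],(400,300)),cv2.resize(S["img"][170:305,120:300],(400,300))])[:,:,::-1])
m=cv2.inRange(cv2.cvtColor(S["img"],cv2.COLOR_RGB2HSV),(45,120,60),(85,255,255))
cs,_=cv2.findContours(m,cv2.RETR_EXTERNAL,cv2.CHAIN_APPROX_NONE)
for c in cs:
    if cv2.contourArea(c)>150: print(quad(c).tolist())
ex=np.array([.993,.117,0]);ey=np.array([-.117,.993,0]);pv=np.array([.5894,-.2335,.092])
for th in (2.8,3.0,3.14):
    u=-ex*np.cos(th)+np.array([0,0,np.sin(th)]); n=-ex*np.sin(th)-np.array([0,0,np.cos(th)])
    print(th,[proj(S,pv+r*u+.0035*n+s*.046*ey).round(1).tolist() for r in(.013,.083) for s in(1,-1)])
# change mean in object regions: bowl, mug, jar, tin
for n,(x,y,w,h) in dict(bowl=(210,245,55,40),mug=(368,190,56,48),jar=(388,160,30,40),tin=(73,238,38,52),flagm=(315,176,45,28)).items():
    print(n,np.abs(S["img"][y:y+h,x:x+w].astype(int)-S0["img"][y:y+h,x:x+w]).mean().round(1))
s=manip.sense();print(s["t"],s["tool_pos"],s["contact_force"])
E
```

```text
2.8 [[215.9, 236.6], [182.2, 249.3], [228.9, 240.6], [194.1, 254.2]]
3.0 [[216.2, 237.6], [182.5, 250.4], [230.3, 247.0], [195.7, 260.8]]
3.14 [[216.4, 238.3], [182.7, 251.1], [230.9, 251.2], [196.5, 265.1]]
bowl 4.1
mug 1.8
jar 1.8
tin 1.8
flagm 1.7
9.15 [ 0.50494284 -0.22853746  0.2434825 ] [ 0.43511215 -0.6295158   0.34433921]
```

View pics/w5.png

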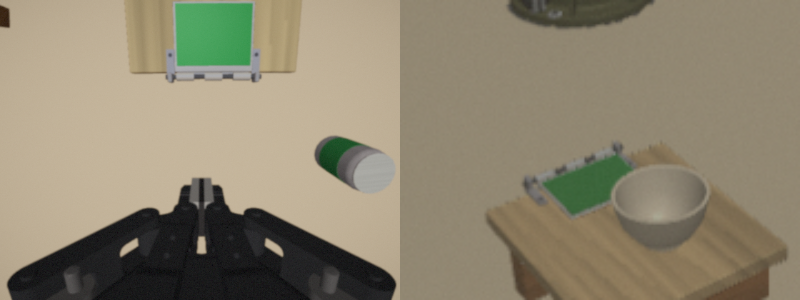

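The flag lies flat: its corner appears at about (198,266) in the scene, and 3.14 rad predicts (196.5,265). The bowl is where it was, and the mug, jar, tin and mug's flag regions show only noise. Handing in.

```bash
python3 -c "
from station import manip
print(manip.sign_off())"
```

```text
the job is handed in; nothing more can be done
None
```

The bowl board's flag now lies flat on its board, green face up; the last pictures show the bowl, mug, jar, tin and mug's flag where they started, and the job is handed in, though sign-off returned no verdict.

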